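Make up two growing kits at the seedling bench

TASK

Make up the two growing kits in the divided trays. Windowsill kit, green tray: in the large compartment the clay saucer with the clay pot standing upright on it, and in the small compartment the red seed tin; garden kit, brick-red tray: the black square pot in the large compartment and the yellow seed tin in the small one. Stand everything upright and flat, set it down rather than dropping it, and leave the blue seed tin and the seedling in the white cup where they are.

Things in the scene. Friction and masses are not known exactly. Their poses are not given: they have to be found in the camera images.
- saucer_mid (a point): Round clay saucer, orange-brown, a shallow dish 68 mm in outside diameter (67 mm at the foot), 22 mm tall, wall 4 mm, floor 4 mm thick (inside 60 mm in diameter, 18 mm deep); about 60 g. Point: on its axis, half-way up, 11 mm above its underside; z up.
- clay_pot_mid (a point): Round clay flower pot, orange-brown, empty, 62 mm tall: foot 40 mm in diameter, widening to 52 mm under the collar; the upright collar, the top 18 mm, is 62 mm in outside diameter; wall 4 mm; about 110 g. Point: on its axis, half-way up, 31 mm above its foot; z up. Its foot stands inside the saucer with 10 mm of play all round.
- black_pot_mid (a point): Square black plastic nursery pot, empty, 60 mm tall: foot 46 mm square, walls slightly flared, upright rim 58 mm square in the top 14 mm, 4 mm thick; about 30 g. Point: on its axis, half-way up, 30 mm above its foot; x and y are square to its side walls, z up.
- tin_red_mid (a point): Seed tin with a red lid and red band, a closed upright cylinder 72 mm tall: bare metal body 50 mm in diameter, lid 52 mm in diameter in the top 13 mm; about 90 g. Point: its centre, 36 mm above its foot; z up through the lid. It belongs to the windowsill kit.
- tin_yellow_mid (a point): Seed tin with a yellow lid and yellow band, a closed upright cylinder 72 mm tall: bare metal body 50 mm in diameter, lid 52 mm in diameter in the top 13 mm; about 90 g. Point: its centre, 36 mm above its foot; z up through the lid. It belongs to the garden kit.
- tin_blue_mid (a point): Seed tin with a blue lid and blue band, a closed upright cylinder 72 mm tall: bare metal body 50 mm in diameter, lid 52 mm in diameter in the top 13 mm; about 90 g. Point: its centre, 36 mm above its foot; z up through the lid. It belongs to no kit and stays where it is.
- seedling_mid (a point): White plastic cup, 60 mm tall, 60 mm in diameter at the rim and 42 mm at the foot, full of dark soil with small green seedlings up to 35 mm above the rim. It belongs to no kit and stays where it is. Point: on its axis, 30 mm above its foot.
- tray_green: dark green divided tray, fixed, 248 x 138 mm outside, walls 36 mm high, 4 mm thick (rim overhangs 5 mm). Origin: centre of underside; x along its length, z up; floor's top at z = 4 mm. A divider 30 mm high parts it into a large compartment (x -20 to +120 mm, centre x = +50) and a small one (x -120 to -24 mm, centre x = -72), both y -65 to +65 mm. For the windowsill kit.
- tray_red: brick-red divided tray, fixed, 248 x 138 mm outside, walls 36 mm high, 4 mm thick (rim overhangs 5 mm). Origin: centre of underside; x along its length, z up; floor's top at z = 4 mm. A divider 30 mm high parts it into a large compartment (x -20 to +120 mm, centre x = +50) and a small one (x -120 to -24 mm, centre x = -72), both y -65 to +65 mm. For the garden kit.

How it is judged:
At the end, for the whole second after the job is handed in: Green tray: clay pot upright in the saucer (axes within 12 mm) in the large compartment, red tin in the small. Red tray: black pot in the large, yellow tin in the small. All on their floors within 6 mm, tilt under 0.12 rad, at rest; blue tin and seedling upright within 20 mm of their start (x of saucer_mid in the frame of tray_green between 0.01 and 0.09 m and y of saucer_mid in the frame of tray_green between -0.036 and 0.036 m and z of saucer_mid in the frame of tray_green between 0.009 and 0.021 m and angle between each of saucer_mid, clay_pot_mid, tin_red_mid, black_pot_mid, tin_yellow_mid, tin_blue_mid, seedling_mid's own z axis and vertical below 0.12 rad and linear speed of each of saucer, clay_pot, tin_red, black_pot, tin_yellow below 0.02 m/s and x of clay_pot_mid in the frame of tray_green between 0.002 and 0.098 m and y of clay_pot_mid in the frame of tray_green between -0.045 and 0.045 m and z of clay_pot_mid in the frame of tray_green between 0.033 and 0.045 m and horizontal distance between clay_pot_mid and saucer_mid below 0.012 m and z of clay_pot_mid in the frame of saucer_mid between 0.019 and 0.029 m and x of tin_red_mid in the frame of tray_green between -0.098 and -0.046 m and y of tin_red_mid in the frame of tray_green between -0.044 and 0.044 m and z of tin_red_mid in the frame of tray_green between 0.034 and 0.046 m and x of black_pot_mid in the frame of tray_red between 0.004 and 0.096 m and y of black_pot_mid in the frame of tray_red between -0.042 and 0.042 m and z of black_pot_mid in the frame of tray_red between 0.028 and 0.04 m and x of tin_yellow_mid in the frame of tray_red between -0.098 and -0.046 m and y of tin_yellow_mid in the frame of tray_red between -0.044 and 0.044 m and z of tin_yellow_mid in the frame of tray_red between 0.034 and 0.046 m and distance of each of tin_blue_mid, seedling_mid from where it was at the start of the episode below 0.02 m); the robot touches nothing.
It fails at once if the blue seed tin is shifted by more than 30 mm or tipped (distance of tin_blue_mid from where it was at the start of the episode above 0.03 m or angle between tin_blue_mid's own z axis and vertical above 0.5 rad).
It fails at once if the seedling in the white cup is shifted by more than 30 mm or tipped (distance of seedling_mid from where it was at the start of the episode above 0.03 m or angle between seedling_mid's own z axis and vertical above 0.5 rad).
It fails at once if a thing of the kits is dropped or thrown (it moves faster than 0.75 m/s with no finger on it, a fall of some 30 mm) ((contact force between saucer and the fingers below 0.05 N and linear speed of saucer above 0.75 m/s) or (contact force between clay_pot and the fingers below 0.05 N and linear speed of clay_pot above 0.75 m/s) or (contact force between black_pot and the fingers below 0.05 N and linear speed of black_pot above 0.75 m/s) or (contact force between tin_red and the fingers below 0.05 N and linear speed of tin_red above 0.75 m/s) or (contact force between tin_yellow and the fingers below 0.05 N and linear speed of tin_yellow above 0.75 m/s)).
It also fails if it takes over 120 s, if anything falls off the work surface, if the arm or the gripper's body presses on something with over 40 N, if the wrist force passes 120 N, or if a joint passes its speed limit or range.

ROBOT

A 6-joint arm with a two-finger parallel gripper is mounted at the origin on the work surface. World frame = base frame: x ahead of the robot, y to its left, z up, the work surface at z = 0. Lengths are in m, angles in rad, forces in N, time in s.
With the tool pointing down it reaches from about 0.375 to 0.975 m from the base axis. Payload 3.8 kg.
Tool frame: the origin (TCP) lies midway between the tips of the shut fingers; the grasp point (between the pads) lies 19 mm behind it; z points along the fingers, y is the line along which they close (so a half turn about z gives the same grasp; the last joint's range is limited). The gripper opens to 88 mm and grips with 3 to 60 N. Pads are 18 mm wide; open, the fingers measure 123 mm over their backs; the gripper's body (75 mm by 187 mm) begins 45 mm behind the grasp point.
Start: joints at [-1.187, 0.264, 1.604, -0, 1.274, -0.037], TCP at [0.276, -0.616, 0.239] pointing down, gripper open.
Joint ranges: [-2.63, 2.63], [-0.94, 2.18], [0.31, 2.57], [-1.31, 4.45], [0, 2.66], [-2.55, 2.55]. Speed limits (rad/s): [2.57, 2.57, 3.14, 3.14, 3.14, 3.14].

INTERFACE

Orientations are given as a rotation vector (axis times angle).
In Python, from cell import manip, inverse_kinematics, cams, order gives the robot as it stands. Calls block until the motion is done:
- manip.move_pose(position, orientation): joint-space move of the TCP to a pose.
- manip.move_linear(position, rate=0.15, rot=None): straight line of the TCP; rot=None keeps the orientation; rate is the mean speed in m/s.
- manip.set_joints(angles): joint-space move.
- manip.set_gripper(opening, force=None): finger opening in m; force is the grip in N (None keeps the last); returns when the fingers have stopped.
- manip.dwell(seconds).
- inverse_kinematics(position, orientation): joint angles nearest the present ones, or None.
- manip.state(): the state.
- cams.capture(name): name is "scene" or "top" or "wrist"; returns a dict with "image" (420x560x3 uint8, blue, green, red), "z_map" (420x560 float32, m along the optical axis (not along the pixel's ray), 0 where there is no reading), "intrinsics" (3x3 intrinsics, pixels), "position" and "orientation" of the camera in the world; the wrist camera has in their place "T_tool_cam" (4x4, takes a point from camera to tool coordinates, whose origin is the TCP and whose axes are the flange's). Camera axes: x right, y down, z forward; pixel columns grow to the right and rows downward; lengths in m; the calibration is good to about 2 mm. The wrist camera is an equidistant fisheye: a pixel r from the principal point sees the ray r / f radians off the axis. A picture is of the moment at which its call begins: read the wrist's pose just before it.
A pose or a line that the arm cannot do raises manip.IKError and nothing moves.
- order.close_job(): hands the job in, once; it reports no verdict.
The state is a dict: "clock": time; "joint_pos": joint angles; "joint_velocities": joint speeds; "tau": joint torques, N m; "tool_pos": TCP position; "tcp_rot": TCP orientation; "contact_force": force on the tool from outside, world axes, zero at the start; "moment": the same for the moment, N m; "gripper_width": finger opening in m.
Only numpy, scipy, OpenCV 4.12 (cv2) and the standard library are available. Lean on these libraries where they do the work, as an engineer would, in place of code of your own. Each camera call takes 0.05 s, during which the arm holds its last target. There are 200 camera calls.

## Working session

There is one attempt and no reset: what is moved stays moved. The work goes in short steps, each a Python script; the robot and the scene stay as the last script left them, time stands still between calls to the robot, and variables do not carry over. Pictures are saved under pics/ and viewed, on a budget of 14 in all, crops included, one or two more only if the job needs it, and the job is handed in when it is done.

```bash
mkdir -p pics; ls; python3 - <<'E'
from cell import manip,cams
import cv2,numpy as np
for n in("top","scene"):
    c=cams.capture(n); cv2.imwrite(f"pics/{n}0.png",c["image"]); np.savez(f"pics/{n}0.npz",**c)
    print(n,c["intrinsics"],c["position"],c["orientation"])
s=manip.state();print(s["clock"],s["tool_pos"],s["tcp_rot"],s["gripper_width"])
E
```

```text
pics
top [[421.18256816   0.         281.36984304]
 [  0.         421.18256816 207.27223755]
 [  0.           0.           1.        ]] [0.43482855 0.0102793  1.0944978 ] [-2.20590586  2.16261566 -0.13648127]
scene [[397.19854126   0.         281.99343348]
 [  0.         397.19854126 207.95261033]
 [  0.           0.           1.        ]] [ 0.82641365 -0.3795166   0.69089411] [-2.38862306 -0.80639471  0.27438528]
0.1 [ 0.27548782 -0.61550879  0.23751906] [-3.07033973e+00 -6.55749063e-01  5.28737758e-04] 0.08830783731475837
```

View pics/top0.png

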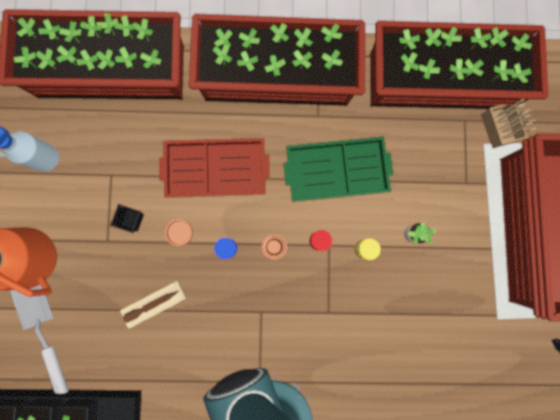

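View pics/scene0.png

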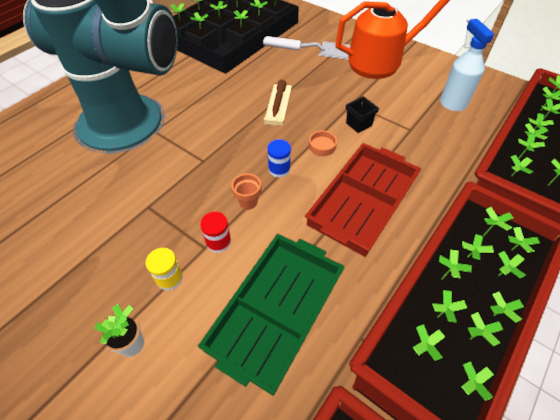

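```bash
cat > h.py <<'E'
import numpy as np,cv2
from scipy.spatial.transform import Rotation as R
def cloud(c):
    K=c["intrinsics"];z=c["z_map"].astype(float);v,u=np.indices(z.shape)
    p=np.stack([(u-K[0,2])/K[0,0]*z,(v-K[1,2])/K[1,1]*z,z],-1)
    w=p@R.from_rotvec(c["orientation"]).as_matrix().T+c["position"]
    w[z==0]=np.nan
    return w
def seg(c,box,zlo,zhi):
    "world points inside pixel box u0,v0,u1,v1 and height band"
    u0,v0,u1,v1=box;w=cloud(c)[v0:v1,u0:u1].reshape(-1,3)
    return w[(w[:,2]>zlo)&(w[:,2]<zhi)]
E
python3 - <<'E'
from h import *
from cell import inverse_kinematics
c=dict(np.load("pics/top0.npz")); w=cloud(c)
print("table z",w[300,250],w[265,300])
for n,b,lo,hi in [("black",(108,200,148,236),.045,.075),("saucer",(160,215,198,250),.012,.035),("blue",(208,232,244,264),.062,.085),("clay",(255,230,294,264),.05,.075),("red",(304,224,338,256),.062,.085),("yellow",(352,232,388,266),.062,.085),("cup",(398,215,440,250),.03,.07)]:
    p=seg(c,b,lo,hi);q=p[:,:2].astype(np.float32);r=cv2.minAreaRect(q)
    print(n,len(p),"mid",np.round((p.min(0)+p.max(0))/2,4),"ext",np.round(np.ptp(p,axis=0),3),"circ",np.round(cv2.minEnclosingCircle(q),4) if 0 else cv2.minEnclosingCircle(q),"rect",r)
for n,b in [("tray_red",(155,130,275,205)),("tray_green",(280,130,396,206))]:
    p=seg(c,b,.03,.045);print(n,len(p),np.median(p[:,2]),cv2.minAreaRect(p[:,:2].astype(np.float32)*1000))
    # divider & walls profile
    r=cv2.minAreaRect(p[:,:2].astype(np.float32)*1000);box=cv2.boxPoints(r);e=max([box[1]-box[0],box[2]-box[1]],key=np.linalg.norm);e/=np.linalg.norm(e)
    if e[1]<0:e=-e
    q=seg(c,b,.02,.05);d=(q[:,:2]*1000-np.array(r[0]));s=d@e;t=d@np.array([-e[1],e[0]])
    m=abs(t)<45;print("e",e,np.histogram(s[m],bins=np.arange(-150,151,5))[0])
    print("t range for |s|<90",t[abs(s)<90].min(),t[abs(s)<90].max(), "s range |t|>40",s[abs(t)>45].min(),s[abs(t)>45].max())
for p in ([.37,.0,.1],[.4,-.2,.1],[.38,0,.02]):
  for y in (90,-90): print(p,y,inverse_kinematics(p,(R.from_euler('z',y,degrees=True)*R.from_euler('x',180,degrees=True)).as_rotvec()))
E
```

```text
table z [0.30272534 0.05682911 0.00047313] [ 0.39345164 -0.06963648  0.00061279]
black 246 mid [0.5008 0.3629 0.0555] ext [0.07  0.071 0.021] circ ((0.5015379786491394, 0.36273425817489624), 0.039819229394197464) rect ((0.5016084909439087, 0.3639397621154785), (0.05921478942036629, 0.05758250132203102), 72.54383850097656)
saucer 157 mid [0.4718 0.2415 0.0197] ext [0.066 0.066 0.015] circ ((0.4712284803390503, 0.24195605516433716), 0.034309424459934235) rect ((0.47070109844207764, 0.241257905960083), (0.06598953902721405, 0.06607504934072495), 15.665143013000488)
blue 362 mid [0.4336 0.1172 0.0708] ext [0.048 0.049 0.014] circ ((0.43359851837158203, 0.1174999326467514), 0.025777621194720268) rect ((0.4336594045162201, 0.11718051135540009), (0.04801563918590546, 0.0487963929772377), 1.0960091352462769)
clay 128 mid [ 0.4383 -0.001   0.0591] ext [0.059 0.059 0.018] circ ((0.4391615390777588, -0.0007338731084018946), 0.030872400850057602) rect ((0.43829014897346497, -0.001048533245921135), (0.05849476903676987, 0.05868583172559738), 1.1465508937835693)
red 355 mid [ 0.4573 -0.116   0.071
[... 1326 characters left out ...]
[ 0  0 39 43 58 88 37  0  0  0  0  0  0  0  0  0  0  0  0  0  0  0  0  0
  0 68 12  0  0  0  0  0  0  0  0  0  0  0  0  0  0  0  0  0  0  0  0  0
  0  0  0  0  0  8 68 64 44 45  0  0]
t range for |s|<90 -73.73543752570325 73.73534225216451 s range |t|>40 -128.43234274060157 128.3937807161518
[0.37, 0.0, 0.1] 90 [-6.73481985e-02 -2.01680133e-01  2.35604696e+00 -4.44089210e-16
  9.87225829e-01 -6.73481985e-02]
[0.37, 0.0, 0.1] -90 None
[0.4, -0.2, 0.1] 90 [-0.51935451 -0.0358994   2.21172051  0.          0.96577155 -0.51935451]
[0.4, -0.2, 0.1] -90 None
[0.38, 0, 0.02] 90 [-6.55732983e-02 -3.58061637e-02  2.39662869e+00 -4.44089210e-16
  7.80770124e-01 -6.55732983e-02]
[0.38, 0, 0.02] -90 None
```

```bash
cat >> h.py <<'E'
from cell import manip,cams,inverse_kinematics
TRAY=dict(red=(np.array([.6376,.1546]),-np.array([-.0544,.9985]),93.1),green=(np.array([.6416,-.1617]),np.array([-.1228,.9924]),97.05))
rot=lambda yaw:(R.from_euler('z',yaw,degrees=True)*R.from_euler('x',180,degrees=True)).as_rotvec()
def slot(t,x): c,e,y=TRAY[t]; return c+x*e,y
def st(tag):
    s=manip.state();print(tag,"t=%.1f"%s["clock"],np.round(s["tool_pos"],4),"F",np.round(s["contact_force"],1),"w %.4f"%s["gripper_width"])
def pick(xy,z,yaw,opening,force,H=.22):
    "z: TCP height at the grasp"
    manip.move_pose([*xy,max(H,.15)],rot(yaw)); manip.set_gripper(opening)
    manip.move_linear([*xy,z+.03],rate=.2); manip.move_linear([*xy,z],rate=.05); st("down")
    manip.set_gripper(0.,force); st("grip")
    manip.move_linear([*xy,z+.03],rate=.06); manip.move_linear([*xy,H],rate=.2); st("up")
def place(xy,z,yaw,opening,H=.22):
    manip.move_pose([*xy,H],rot(yaw)); st("over")
    manip.move_linear([*xy,z+.03],rate=.15); manip.move_linear([*xy,z],rate=.03); st("set")
    manip.set_gripper(opening); manip.dwell(.3); st("open")
    manip.move_linear([*xy,z+.04],rate=.06); manip.move_linear([*xy,H],rate=.25)
E
python3 - <<'E'
from h import *
pick((.4712,.2416),.005,90,.086,20)
cv2.imwrite("pics/s1.png",cams.capture("scene")["image"])
E
```

```text
down t=5.2 [0.4711 0.2416 0.0048] F [ 0.1 -0.4  1.4] w 0.0860
grip t=5.7 [0.4715 0.2417 0.0053] F [-0.1 -0.3  0.5] w 0.0671
up t=7.4 [0.4703 0.2412 0.2184] F [-0.5  0.7 -1.3] w 0.0673
```

```bash
python3 - <<'E'
from h import *
xy,y=slot("green",.05); place(xy,.0095,y,.080)
pick((.4385,-.001),.034,90,.080,20)
c=cams.capture("top"); cv2.imwrite("pics/t2.png",cv2.resize(c["image"][110:280,100:460],None,fx=2.2,fy=2.2)); np.savez("pics/t2.npz",**c)
p=seg(c,(280,130,396,206),.018,.03);p=p[abs((p[:,:2]-xy)).max(1)<.045]
q=p[:,:2].astype(np.float32);print(len(p),xy,cv2.minEnclosingCircle(q),(q.min(0)+q.max(0))/2,p[:,2].max())
cv2.imwrite("pics/s2.png",cams.capture("scene")["image"])
E
```

```text
over t=8.9 [ 0.6353 -0.111   0.2198] F [ 0.4 -0.3 -1.1] w 0.0669
set t=11.4 [ 0.6357 -0.1121  0.0096] F [-0.9  0.2 -0.4] w 0.0675
open t=12.1 [ 0.6355 -0.1121  0.0095] F [-0.2  0.4  0.5] w 0.0804
down t=16.5 [ 0.4385 -0.001   0.0339] F [ 0.3 -0.3 -0.1] w 0.0799
grip t=17.0 [ 0.4389 -0.001   0.0343] F [ 0.9 -0.1  1.1] w 0.0581
up t=18.6 [ 0.4375 -0.001   0.2185] F [-0.4 -0.  -1.6] w 0.0583
138 [ 0.63546 -0.11208] ((0.6350454688072205, -0.11185711622238159), 0.034170009195804596) [ 0.6343297  -0.11148097] 0.029942146160185867
```

View pics/s2.png

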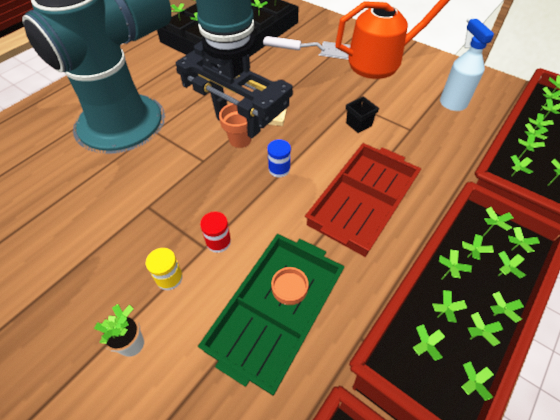

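```bash
python3 - <<'E'
from h import *
im=cv2.imread("pics/s2.png")[40:160,160:310];cv2.imwrite("pics/s2c.png",cv2.resize(im,None,fx=5,fy=5,interpolation=cv2.INTER_CUBIC))
E
```

```text
(no output)
```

View pics/s2c.png

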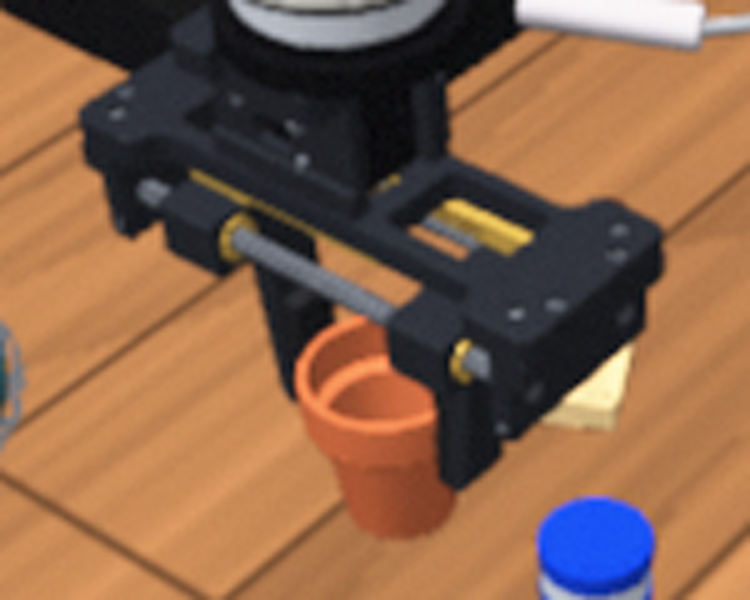

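```bash
python3 - <<'E'
from h import *
from scipy.optimize import least_squares
c=cams.capture("scene");im=c["image"].astype(int);w=cloud(c);st("now")
m=np.zeros(im.shape[:2],bool);m[100:150,215:255]=1
m&=(im[...,2]>im[...,0]+50)&(im[...,2]>im[...,1]*1.35)&(w[...,0]<.50)&(w[...,2]>.1)
p=w[m];print(len(p),p.min(0),p.max(0))
# outer profile radius vs height h over foot; keep outer-surface points via soft_l1
def res(a):
    o=np.array([a[0],a[1],a[2]]);ax=np.array([a[3],a[4],1]);ax/=np.linalg.norm(ax)
    d=p-o;h=d@ax;r=np.linalg.norm(d-h[:,None]*ax,axis=1)
    rr=np.where(h<.044,.020+.006*h/.044,.031)
    return np.abs(np.where(np.minimum(abs(r-rr),abs(h-.062)+np.clip(abs(r-.029)-.002,0,1))<.5,np.minimum(abs(r-rr),abs(h-.062)+np.clip(abs(r-.029)-.002,0,1)),0))
for t in(0,.2,-.2):
    s=least_squares(res,[.4375,-.001,.184,t,0],loss="soft_l1",f_scale=.002,x_scale=[.01,.01,.01,.1,.1],diff_step=1e-4);print(s.cost,np.round(s.x,4),np.median(res(s.x)))
E
```

```text
now t=18.7 [ 0.4373 -0.001   0.2181] F [-0.3  0.5 -1.2] w 0.0580
923 [ 0.39506677 -0.03810952  0.18391201] [0.4911474  0.01878777 0.30646302]
0.0016504380626154332 [ 4.372e-01 -2.600e-03  1.850e-01  6.620e-02 -2.000e-04] 0.0012362662423069312
0.001866942756852696 [ 0.4376 -0.0036  0.1886  0.0526  0.0165] 0.0013026152035452085
0.001887537824352017 [ 4.38e-01 -3.00e-03  1.89e-01  4.25e-02  2.00e-04] 0.00132666568847193
```

```bash
python3 - <<'E'
from h import *
xy=np.array([.6350,-.1118]);y=97.05; place(xy,.0432,y,.078)
c=cams.capture("scene");cv2.imwrite("pics/s3.png",cv2.resize(c["image"][210:400,180:380],None,fx=3,fy=3))
pick((.4573,-.116),.020,90,.075,20)
c=cams.capture("top");p=seg(c,(280,130,396,206),.058,.08);q=p[:,:2].astype(np.float32);print(len(p),cv2.minEnclosingCircle(q),p[:,2].max(),np.median(p[:,2]))
xy,y=slot("green",-.072); place(xy,.0252,y,.070)
E
```

```text
over t=19.6 [ 0.6339 -0.1112  0.2192] F [-0.3  0.1 -0.9] w 0.0581
set t=21.9 [ 0.6353 -0.1119  0.0435] F [ 0.2 -0.4 -1.4] w 0.0580
open t=22.7 [ 0.635  -0.1118  0.0432] F [ 0.   0.6 -0. ] w 0.0776
down t=27.0 [ 0.4572 -0.116   0.0198] F [ 0.2 -0.6 -0. ] w 0.0753
grip t=27.5 [ 0.4576 -0.1161  0.0203] F [-1.2 -1.1  1.4] w 0.0509
up t=29.1 [ 0.4563 -0.1157  0.2185] F [-0.2 -0.3 -1.7] w 0.0507
152 ((0.6346807479858398, -0.11108928173780441), 0.03103754296898842) 0.07419268610616947 0.06873940866891037
over t=30.1 [ 0.6493 -0.2325  0.2189] F [ 0.2  0.  -0.5] w 0.0510
set t=32.5 [ 0.6507 -0.2332  0.0255] F [-0.4 -0.  -1.8] w 0.0507
open t=33.3 [ 0.6504 -0.2331  0.0252] F [0.3 0.6 0.3] w 0.0699
```

View pics/s3.png

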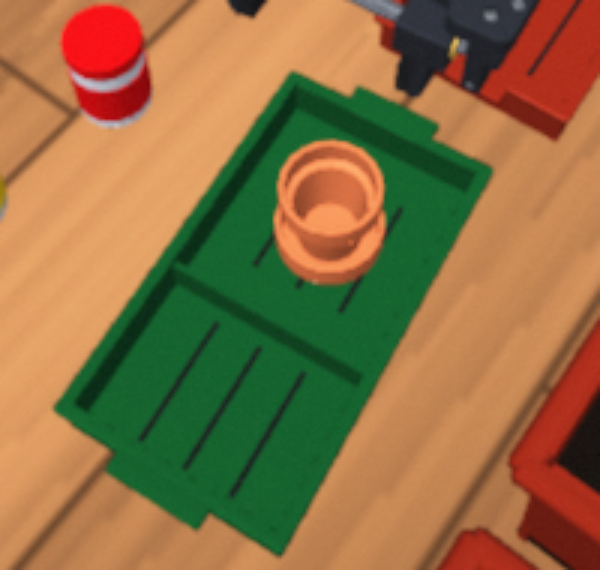

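The pot stands upright in the saucer, with the rim at crop pixel (330,190) concentric with the saucer. Next come the yellow tin and the black pot.

```bash
python3 - <<'E'
from h import *
pick((.4378,-.2328),.020,90,.075,20)
xy,y=slot("red",-.072); place(xy,.0252,y,.070)
pick((.5014,.3635),.033,72.5,.076,10)
cv2.imwrite("pics/s4.png",cams.capture("scene")["image"])
E
```

```text
down t=37.8 [ 0.4378 -0.2328  0.0199] F [0.3 0.1 1.2] w 0.0750
grip t=38.2 [ 0.4381 -0.2329  0.0203] F [-0.6  1.1  1.5] w 0.0513
up t=39.9 [ 0.4369 -0.2322  0.2184] F [ 0.2  0.1 -0.4] w 0.0508
over t=41.7 [0.6338 0.2252 0.22  ] F [-0.9 -0.2 -0.5] w 0.0507
set t=44.1 [0.634  0.2266 0.0255] F [-0.1  0.1 -2. ] w 0.0506
open t=44.9 [0.6337 0.2265 0.0252] F [-0.1  1.3  0.2] w 0.0699
down t=49.2 [0.5014 0.3635 0.0328] F [-0.   1.2 -0.6] w 0.0760
grip t=49.6 [0.5017 0.3637 0.0334] F [ 0.8 -0.4  0.9] w 0.0575
up t=51.2 [0.5005 0.3629 0.2183] F [-0.9  0.6 -0.3] w 0.0577
```

View pics/s4.png

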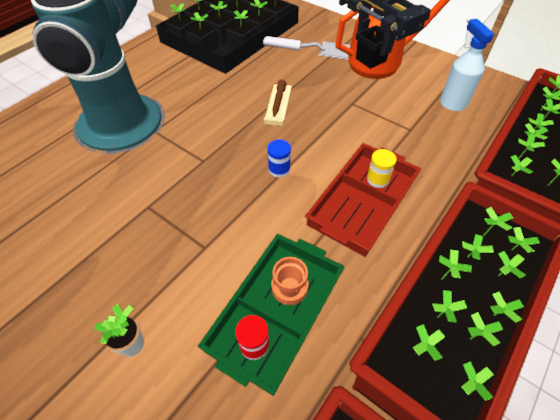

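The red tin at (252,337) and the yellow tin at (382,167) are in their small compartments. The black pot is in the gripper at (373,45).

```bash
python3 - <<'E'
from h import *
xy,y=slot("red",.05); place(xy,.0382,y,.072)
manip.move_pose([.45,.3,.35],rot(90)); st("away")
c=cams.capture("top"); cv2.imwrite("pics/t5.png",cv2.resize(c["image"][120:270,130:450],None,fx=2.4,fy=2.4))
s=cams.capture("scene"); cv2.imwrite("pics/s5.png",s["image"][90:400,60:460])
w=cloud(c)
def near(n,t,x,lo,hi,zmin_expect):
    xy,_=slot(t,x);p=w.reshape(-1,3);p=p[(p[:,2]>lo)&(p[:,2]<hi)&(np.linalg.norm(p[:,:2]-xy,axis=1)<.05)]
    q=p[:,:2].astype(np.float32);ce=cv2.minEnclosingCircle(q)[0];C,e,_=TRAY[t];d=ce-C
    top=p[p[:,2]>p[:,2].max()-.012];A=np.c_[top[:,:2]-ce,np.ones(len(top))];k=np.linalg.lstsq(A,top[:,2],rcond=None)[0]
    print(n,len(p),"tray x %.4f y %.4f"%(d@e,d@np.array([-e[1],e[0]])),"top z %.4f (expect %.3f)"%(k[2],zmin_expect),"slope",np.round(k[:2],3))
near("clay","green",.05,.062,.085,.070)
near("redtin","green",-.072,.066,.09,.076)
near("yellow","red",-.072,.066,.09,.076)
near("black","red",.05,.055,.075,.064)
for n,b,lo,hi in [("blue",(208,232,244,264),.062,.085),("cup",(398,215,440,250),.03,.07)]:
    print(n,cv2.minEnclosingCircle(seg(c,b,lo,hi)[:,:2].astype(np.float32)))
E
```

```text
over t=52.4 [0.6398 0.1054 0.2193] F [-0.5  0.4 -0.3] w 0.0579
set t=54.7 [0.6406 0.1047 0.0385] F [ 0.8 -0.1 -0.1] w 0.0576
open t=55.4 [0.6403 0.1047 0.0382] F [0.  0.6 1.1] w 0.0722
away t=58.1 [0.4502 0.2993 0.3486] F [-0.3  0.3  0.5] w 0.0717
clay 141 tray x 0.0506 y 0.0005 top z 0.0690 (expect 0.070) slope [ 0.004 -0.005]
redtin 350 tray x -0.0713 y 0.0008 top z 0.0761 (expect 0.076) slope [ 0.012 -0.01 ]
yellow 360 tray x -0.0714 y -0.0004 top z 0.0761 (expect 0.076) slope [0.016 0.019]
black 181 tray x 0.0493 y 0.0003 top z 0.0628 (expect 0.064) slope [-0.    -0.002]
blue ((0.4338885545730591, 0.11761908233165741), 0.02604401670396328)
cup ((0.47872084379196167, -0.3554740846157074), 0.029107527807354927)
```

View pics/t5.png

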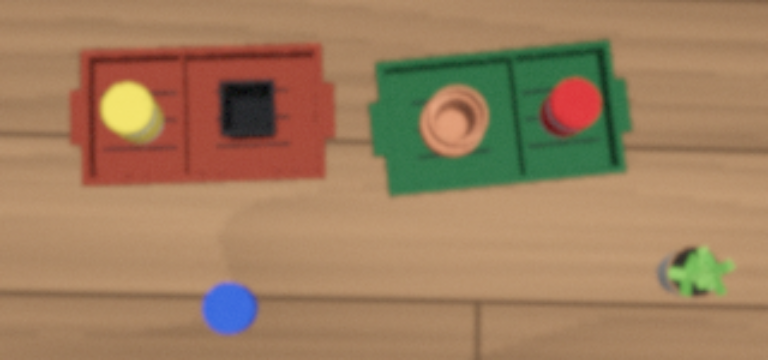

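View pics/s5.png

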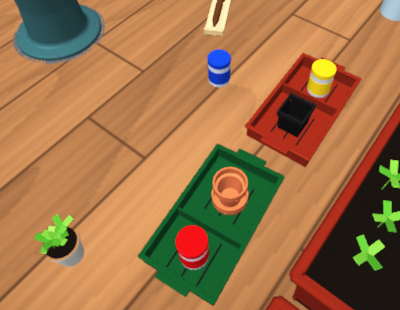

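The top view shows yellow (130,110), black (248,108), the clay pot and saucer (455,120) and red (573,105) all in their compartments. Blue and the seedling haven't moved. All heights and tilts fit, so I'm handing the job in.

```bash
python3 -c "
from cell import order,manip
order.close_job();print(manip.state()['clock'])"
```

```text
the job is handed in; nothing more can be done
the job is handed in; nothing more can be done
```

Both kits are made up and the job is handed in, with the arm clear of everything. The clock stood at about 58 s of the 120 s at my last check.

- **Green tray:** the clay pot stands in the saucer in the large compartment, and the red tin is in the small one.
- **Red tray:** the black pot is in the large compartment and the yellow tin is in the small one.

**Last checks (top camera):**
- All the centres I measured are within about 1 mm of the compartment centres.
- Tops are within about 1.2 mm of the expected heights, and slopes are 0.025 rad or less.
- The clay pot is about 1 mm off the saucer's axis. I measured the saucer just before the pot went in; afterwards I checked it only by eye in the pictures.
- The blue tin and the seedling are within about 1.5 mm of where they started, which is within the measuring noise.

**One disagreement:** the gripper read 58 mm on the clay pot's 62 mm collar, and a rough fit showed it tilted about 0.05 rad while held. It stood level after release. I did not find out why the width read low.

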